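Catch the falling lens-case lid and lower it shut

ROBOT

A 6-joint arm with a two-finger parallel gripper is mounted at the origin on the work surface. World frame = base frame: x ahead of the robot, y to its left, z up, the work surface at z = 0. Lengths are in m, angles in rad, forces in N, time in s.
With the tool pointing down it reaches from about 0.35 to 0.775 m from the base axis. Payload 5.5 kg.
Tool frame: the origin (TCP) lies at the very end of the fingers, on their centre line; the grasp point (between the pads) lies env.pinch_z behind it (env.pinch_z is the distance from the TCP to the grasp point, in m); z points along the fingers, y is the line along which they close (so a half turn about z gives the same grasp; the last joint's range is limited). The gripper opens to 85 mm and grips with 20 to 120 N. Pads are 22 mm wide; open, the fingers measure 114 mm over their backs; the gripper's body (76 mm by 85 mm) begins 54 mm behind the grasp point. The pads swing forward as they close: fully open they stand 13 mm farther back than shut.
Start: joints at [-1.293, 0.313, 0.046, 1.304, 0, 1.431], TCP at [0.233, -0.526, 0.231] pointing down, gripper open.
Joint ranges: [-2.76, 2.76], [-0.86, 1.69], [-1.03, 1.26], [-2.2, 2.34], [-1.47, 1.5], [-3.14, 3.14]. Speed limits (rad/s): [2.57, 2.57, 3.14, 3.14, 3.14, 3.14].

INTERFACE

Orientations are given as a unit quaternion [w, x, y, z].
In Python, from workcell import env, eyes gives the robot as it stands.
- The arm moves only by the shell command python3 -m jog 'ROWS' [FORCE]. ROWS is JSON, one flat list of numbers, 7 for each row, row after row: the shift along the world's x, y, z as a fraction of full scale, then the turn, a rotation vector about the world's x, y, z as a fraction of full scale, then the opening, from -1 (shut) to 1 (fully open), so that 0 is half open. A call has 1 to 12 rows; each row is the pose to reach, as a shift and turn from the pose commanded when the call began, turning the shorter way round; what a row does not reach only later rows make up. Full scale, the value 1, is 20 cm for a shift and pi rad for a turn. A row lasts 1/12 s, in which the tool goes at most 41.7 mm and 7.16 degrees, less where a joint would pass 70% of its speed; a pose out of reach is approached as far as the arm can. A call with a number of a shift or a turn outside -1 to 1 is refused whole. A call with a gripper value outside its range is refused whole. The fingers move at their own pace and stop on an object; FORCE is the grip in N (left out, the last holds). Time passes only in rows, so rows that repeat a pose let the fingers close. It gives the time, the measured TCP pose, the force, the opening and the grip force at its end, in the units of the state.
- env.get_state(): the state, without advancing time (a new reading comes with each control period).
- eyes.read_camera(name): name is "scene" or "top" or "wrist"; returns (picture, depth): 384x512x3 uint8, red, green, blue; 384x512 float32, m along the optical axis (not along the pixel's ray), 0 where there is no reading.
- eyes.calibration(name): a dict with "fx", "fy", "cx", "cy" (pixels), "k1" (the pictures are not rectified: a ray, as slopes to the right and down, at radius r is drawn at 1 + k1 r^2 times it, then the intrinsics apply), "R" (3x3) and "t" (3): a world point X has camera coordinates R X + t; the wrist camera has in their place "tool_from_camera" (4x4, takes a point from camera to tool coordinates, whose origin is the TCP and whose axes are the flange's). Camera axes: x right, y down, z forward; pixel columns grow to the right and rows downward; lengths in m; the calibration is good to about 2 mm. A picture is of the moment at which its call begins: read the wrist's pose just before it. calibration takes no time and is no camera call.
- env.hand_in(): hands the job in; it is judged then, once.
The state is a dict: "clock": time; "joint_pos": joint angles; "qvel": joint speeds; "tau": joint torques, N m; "tcp_pos": TCP position; "orientation": TCP orientation; "wrist_force": force on the tool from outside, world axes, zero at the start; "ft_torque": the same for the moment, N m; "finger_gap": finger opening in m; "grip_force": force on a finger pad.
Only numpy, scipy, OpenCV 4.12 (cv2) and the standard library are available. Lean on these libraries where they do the work, as an engineer would, in place of code of your own. Each camera call takes 0.05 s, during which the arm holds its last target. There are 200 camera calls.

TASK

The stiff lid of the lens case stands open, about upright. Tip it over with a finger so that it starts to fall, catch it on a finger, and lower it slowly on that finger all the way shut, without letting it drop onto the case. Nothing is to be gripped or pinched; leave the things around the case where they stand, and finish clear of everything.

Things in the scene. Friction and masses are not known exactly. Their poses are not given: they have to be found in the camera images.
- case: Lens case, an open grey plastic box fixed to the bench, with three objectives in black foam. 140 mm deep (x axis), 160 mm wide (y axis), 85 mm tall. Origin: centre of its underside, on the bench; z up. The lid is hinged along the upper edge of the +x side; the -x side is the front, over which the lid's tab comes to lie.
- lid (a joint): Angle of the lid about its hinge, rad: 0 = shut and level, 1.57 = upright, grows as it opens, stop at 1.92. Starts between 1.48 and 1.76. The stiff hinge holds the lid still from 1.4 to 1.76; somewhere between 1.35 and 1.15 it begins to fall by itself, and takes about a second to hit the case at over 1.2 rad/s if not caught. About 1 N at the tab holds it up.
- lid_tab (a point): Middle of the tab's end edge, on the underside, 175 mm from the hinge. The lid is an aluminium plate 6 mm thick, 160 mm wide, 140 mm long, 0.2 kg, plus a tab 80 mm wide, 35 mm long in the middle of its free edge. Shut, its underside is 85 mm above the bench and the tab juts out beyond the case front, free below. Axes: x from tab to hinge, z out of the outer face.
- lid_hinge (a point): Middle of the hinge line, at 70 mm along the case's +x axis and 85.5 mm above the bench; the hinge line runs along the case's y axis.
- objective: Bystander, not to be moved: spare microscope objective standing on its flat end, steel, 30 mm across, 42 mm tall. Origin at its underside.
- oil: Bystander, not to be moved: small amber glass bottle with black cap, 32 mm across, 62 mm tall. Origin at its underside.
- dish: Bystander, not to be moved: closed white culture dish, 90 mm across, 15 mm tall. Origin at its underside.
- eyepiece: Bystander, not to be moved: grey eyepiece, upright cylinder 34 mm across, 50 mm tall. Origin at its underside.
- slides: Bystander, not to be moved: white open slide tray 90 x 80 mm, 35 mm tall. Origin at its underside.
- filter: Bystander, not to be moved: flat square steel filter holder 50 x 50 mm, 12 mm tall. Origin at its underside.

How it is judged:
On the way, in this order (a step that is already met when the one before it is completed fails the run):
1. the lid is tipped past its balance (value of joint lid below 1.15 rad).
2. the lid rests on the fingers part of the way down, lowered and not dropped (value of joint lid between 0.15 and 0.8 rad and velocity of joint lid above -1 rad/s and contact force between the fingers and lid above 0.1 N), for 0.15 s.
3. the lid is shut (value of joint lid below 0.03 rad), for 0.2 s.
At the end, for the whole second after the job is handed in: The lid lies shut (within 0.03 rad of level) and still, and every loose thing around the case is within 15 mm of where it stood (value of joint lid below 0.03 rad and velocity of joint lid between -0.05 and 0.05 rad/s and distance of each of objective, oil, dish, eyepiece, slides, filter from where it was at the start of the episode below 0.015 m); the robot touches nothing.
It fails at once if the lid dropped onto the case: faster than 1 rad/s within 0.15 rad of shut (value of joint lid below 0.15 rad and velocity of joint lid below -1 rad/s).
It fails at once if the lid was gripped, pinched or forced on its way (more than 18 N from the fingers) (contact force between the fingers and lid above 18 N and value of joint lid above 0.05 rad).
It fails at once if a thing beside the case was lifted, carried or pushed away (more than 30 mm) (distance of any of objective, oil, dish, eyepiece, slides, filter from where it was at the start of the episode above 0.03 m).
It also fails if it takes over 48 s, if anything falls off the work surface, if the arm or the gripper's body presses on something with over 40 N, if the wrist force passes 120 N, or if a joint passes its speed limit or range.

## Working session

There is one attempt and no reset: what is moved stays moved. The work goes in short steps, Python scripts to look and compute and a shell command to move; the robot and the scene stay as the last step left them, time stands still between calls to the robot, and variables do not carry over. Pictures are saved under pics/ and viewed, at most 10 in all, crops included, and the job is handed in when it is done.

```bash
ls; mkdir -p pics; cat > h.py <<'E'
import numpy as np,cv2
from workcell import env,eyes
def shot(n,f):
    p,d=eyes.read_camera(n); cv2.imwrite(f'pics/{f}.png',p[:,:,::-1]); np.save(f'pics/{f}.npy',d); return p,d
def world(n,d):
    c=eyes.calibration(n); v,u=np.mgrid[:384,:512].astype(float)
    K=np.array([[c['fx'],0,c['cx']],[0,c['fy'],c['cy']],[0,0,1]])
    x=(u-c['cx'])/c['fx'];y=(v-c['cy'])/c['fy']; a,b=x.copy(),y.copy()
    for _ in range(10):
        s=1+c['k1']*(a*a+b*b); a,b=x/s,y/s
    P=np.stack([a*d,b*d,d],-1)
    return (P-np.array(c['t']))@np.array(c['R'])
E
python3 - <<'E'
from h import *
a,_=shot('scene','s0');b,_=shot('top','t0')
cv2.imwrite('pics/st.png',cv2.resize(np.hstack([a,b])[:,:,::-1],(800,300)))
print(env.get_state(),env.pinch_z)
for n in('scene','top'):
  c=eyes.calibration(n);print(n,-np.array(c['R']).T@c['t'],c['fx'],c['k1'])
E
```

```text
pics
{'clock': 0.1, 'joint_pos': array([-1.29261404e+00,  3.13923937e-01,  4.51016287e-02,  1.30358727e+00,
       -2.49196318e-06,  1.43119254e+00]), 'qvel': array([-1.79893542e-05, -1.97808208e-03,  6.01369811e-04, -1.08565262e-03,
       -7.76402817e-04,  9.98149968e-04]), 'tau': array([ 1.83978365e-03, -4.81726921e+01,  2.99243456e+01,  1.27058721e-02,
       -1.31227494e-04, -1.75355432e-06]), 'tcp_pos': array([ 0.23316439, -0.52511678,  0.2305025 ]), 'orientation': array([-8.04602536e-04,  9.78260755e-01,  2.07377058e-01, -5.70886751e-05]), 'wrist_force': array([ 0.1032309 ,  0.19820232, -0.13809063]), 'ft_torque': array([ 7.37397621e-05, -1.57732134e-02, -1.61782405e-03]), 'grip_force': 0.0, 'finger_gap': 0.08556812444830321} 0.0187
scene [1.26253245 0.82231063 0.6731097 ] 497.5028164080787 -0.035044719677840994
top [0.51959863 0.13573171 0.99613459] 416.42115829351377 -0.055149933884234975
```

View pics/t0.png

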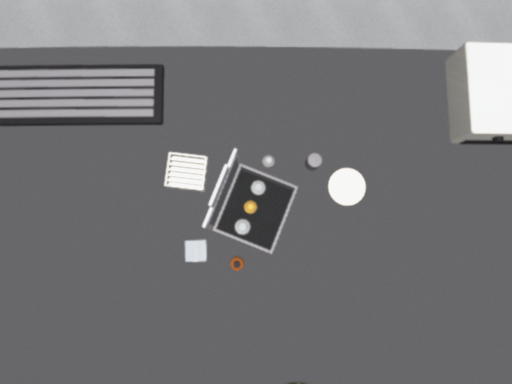

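View pics/s0.png

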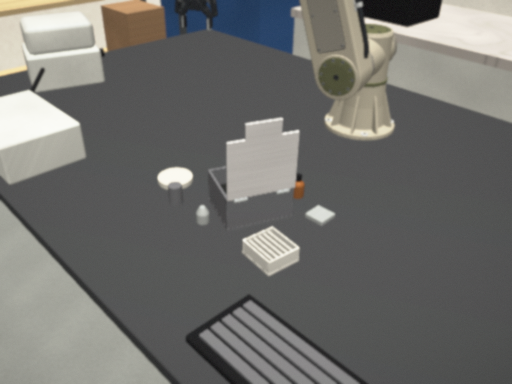

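The top view shows the case rim corners at (241,165), (297,187), (271,252) and (214,229), with the lid standing on the left edge. Around it are objective (268,161), eyepiece (315,160), dish (347,187), slides (186,172), filter (196,251) and oil (237,264).

```bash
python3 - <<'E'
from h import *
d=np.load('pics/t0.npy');W=world('top',d)
for n,(u,v) in dict(obj=(268,161),eye=(315,160),dish=(347,187),slides=(186,172),filt=(196,251),oil=(237,264),bench=(330,280)).items(): print(n,W[v,u].round(3))
# rim points: z 0.07-0.1
m=(abs(W[...,2]-.084)<.008); v,u=np.nonzero(m); k=(u>195)&(u<310)&(v>140)&(v<265)
P=W[v[k],u[k]][:,:2].astype(np.float32); print(len(P),P.min(0),P.max(0)); r=cv2.minAreaRect(P);print(r,cv2.boxPoints(r).round(3))
# lid points
for name in('top','scene'):
  d=np.load(f'pics/{name[0]}0.npy');W=world(name,d)
  c=np.array(r[0]); m=(W[...,2]>.1)&(W[...,2]<.29)&(np.hypot(W[...,0]-c[0],W[...,1]-c[1])<.14)&(d>0)
  Q=W[m]; Q0=Q.mean(0);n=np.linalg.svd(Q-Q0,full_matrices=False)[2][2];print(name,len(Q),Q0.round(4),n.round(3),Q.min(0),Q.max(0), np.percentile(abs((Q-Q0)@n),90), np.degrees(np.arctan2(n[1],n[0])))
E
```

```text
obj [0.698 0.078 0.042]
eye [ 0.7   -0.031  0.048]
dish [ 0.64  -0.114  0.013]
slides [0.675 0.269 0.027]
filt [0.491 0.246 0.015]
oil [0.463 0.15  0.06 ]
bench [ 0.419 -0.07  -0.003]
752 [0.48732254 0.0161919 ] [0.6841821  0.20414194]
((0.5862842798233032, 0.10985365509986877), (0.14010022580623627, 0.16063226759433746), 67.78034210205078) [[0.485 0.075]
 [0.634 0.015]
 [0.687 0.144]
 [0.538 0.205]]
top 996 [0.6117 0.178  0.1999] [-0.378 -0.924  0.057] [0.5393413  0.14624808 0.10004298] [0.68939665 0.2118741  0.26277225] 0.0025940323602085475 -112.2599190992809
scene 4242 [0.6165 0.179  0.1765] [-0.38  -0.924  0.03 ] [0.53665329 0.14383381 0.10002102] [0.68963081 0.21364659 0.26075321] 0.0026107950932925533 -112.34917427921154
```

```bash
python3 -m jog '[0.5,0.9,0.5,0,0,0.186,0.4, 0.5,0.9,0.5,0,0,0.186,0.4, 0.5,0.9,0.5,0,0,0.186,0.4, 0.5,0.9,0.5,0,0,0.186,0.4, 0.5,0.9,0.5,0,0,0.186,0.4, 0.5,0.9,0.5,0,0,0.186,0.4, 0.5,0.9,0.5,0,0,0.186,0.4, 0.5,0.9,0.5,0,0,0.186,0.4]'
python3 -m jog '[0.5,0.9,0,0,0,0.186,0.4, 0.5,0.9,0,0,0,0.186,0.4, 0.5,0.9,0,0,0,0.186,0.4, 0.5,0.9,0,0,0,0.186,0.4, 0.5,0.9,0,0,0,0.186,0.4, 0.5,0.9,0,0,0,0.186,0.4, 0.5,0.9,0,0,0,0.186,0.4, 0.5,0.9,0,0,0,0.186,0.4]'
python3 -m jog '[0.5,0.9,0,0,0,0.186,0.4, 0.5,0.9,0,0,0,0.186,0.4, 0.5,0.9,0,0,0,0.186,0.4, 0.5,0.9,0,0,0,0.186,0.4, 0.5,0.9,0,0,0,0.186,0.4, 0.5,0.9,0,0,0,0.186,0.4, 0.5,0.9,0,0,0,0.186,0.4, 0.5,0.9,0,0,0,0.186,0.4]'
```

```text
clock: 0.77
tcp_pos: [0.3339, -0.345, 0.3318]
orientation: [0.001, 0.877, 0.481, -0.0]
wrist_force: [-0.1, 0.2, 0.3]
finger_gap: 0.0597
grip_force: 0.0
clock: 1.43
tcp_pos: [0.4331, -0.1663, 0.3303]
orientation: [-0.001, 0.702, 0.712, -0.0]
wrist_force: [-1.0, -0.1, 0.4]
finger_gap: 0.0598
grip_force: 0.0
clock: 2.1
tcp_pos: [0.5332, 0.0126, 0.3306]
orientation: [-0.001, 0.468, 0.884, -0.001]
wrist_force: [-0.7, 0.3, -0.4]
finger_gap: 0.0597
grip_force: 0.0
```

```bash
python3 -m jog '[0.41,0.85,0,0,0,0.186,0.4, 0.41,0.85,0,0,0,0.186,0.4, 0.41,0.85,0,0,0,0.186,0.4, 0.41,0.85,0,0,0,0.186,0.4, 0.41,0.85,0,0,0,0.186,0.4, 0.41,0.85,0,0,0,0.186,0.4, 0.41,0.85,0,0,0,0.186,0.4, 0.41,0.85,0,0,0,0.186,0.4, 0.41,0.85,0,0,0,0.186,0.4]'
python3 - <<'E'
from h import *
s=env.get_state();print(s['joint_pos'].round(3),s['tcp_pos'],s['orientation'])
shot('wrist','w1');a,d=shot('scene','s1')
cv2.imwrite('pics/s1c.png',cv2.resize(a[40:260,150:400,::-1],None,fx=3,fy=3*0.9))
E
```

```text
clock: 2.85
tcp_pos: [0.6152, 0.1819, 0.3318]
orientation: [0.0, 0.194, 0.981, -0.0]
wrist_force: [-0.5, 0.0, 0.3]
finger_gap: 0.0599
grip_force: 0.0
[ 0.163  0.46   0.506  1.617 -0.     0.553] [0.61516942 0.18191983 0.33180466] [ 1.14105777e-04  1.94074885e-01  9.80986704e-01 -1.11938011e-04]
```

View pics/s1c.png

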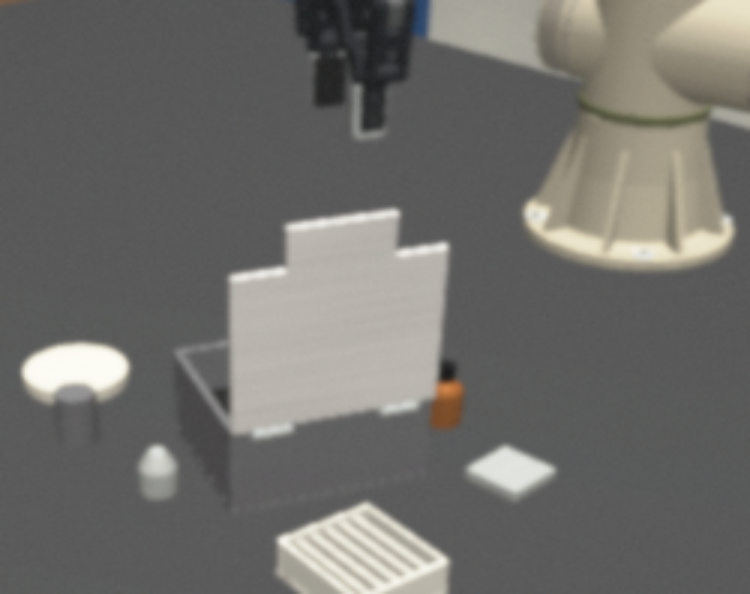

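View pics/w1.png

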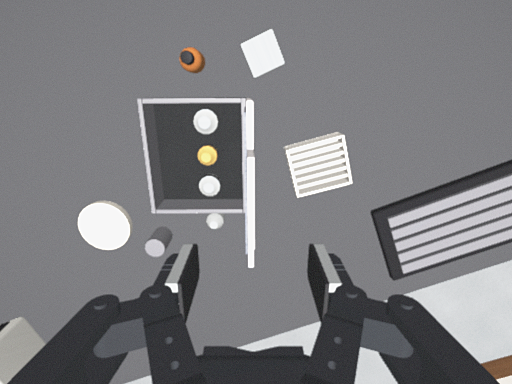

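The crop shows the open fingers at about (330,80) and (370,110) above the tab, whose top edge runs (285,225)–(400,210). The wrist view puts the lid edge at column 251, midway between the pads (about 190 and 315). I'll straddle the tab from above.

```bash
python3 -m jog '[0,0,-0.15,0,0,0,0.4, 0,0,-0.3,0,0,0,0.4, 0,0,-0.4,0,0,0,0.4, 0,0,-0.46,0,0,0,0.4, 0,0,-0.52,0,0,0,0.4, 0,0,-0.52,0,0,0,0.4, 0,0,-0.52,0,0,0,0.4]'
cat > plan.py <<'E'
import numpy as np
H=np.array([.6125,.1745,.0855]);h=np.array([.379,.925,0]);h/=np.linalg.norm(h);z=np.array([0,0,1.])
def T(th):
    tau=np.radians(45)*(1-th/1.43)
    t=np.array([-np.sin(tau),-np.cos(tau)]);f=np.array([np.cos(tau),-np.sin(tau)])
    p=.175*np.array([np.cos(th),np.sin(th)])+.025*t-.030*f
    return H-p[0]*h+p[1]*z,tau
def rows(pos0,tau0,ths):
    ax=np.array([h[1],-h[0],0])
    for th in ths:
        p,tau=T(th); print('%.2f:'%th,((p-pos0)/.2).round(3),(ax*(tau-tau0)/np.pi).round(4)[:2])
E
python3 - <<'E'
from plan import *
from h import *
s=env.get_state();print(s['tcp_pos'],s['wrist_force'])
rows(s['tcp_pos'],0,np.linspace(1.40,.90,12))
E
```

```text
clock: 3.53
tcp_pos: [0.6147, 0.1835, 0.2273]
orientation: [-0.0, 0.193, 0.981, -0.0]
wrist_force: [-0.6, -0.7, -0.3]
finger_gap: 0.0595
grip_force: 0.0
[0.61473877 0.18352222 0.22734172] [-0.57927768 -0.71382272 -0.28069397]
1.40: [-0.01  -0.042  0.031] [ 0.0049 -0.002 ]
1.35: [-0.024 -0.075  0.027] [ 0.0122 -0.005 ]
1.31: [-0.037 -0.108  0.021] [ 0.0196 -0.008 ]
1.26: [-0.051 -0.141  0.014] [ 0.0269 -0.011 ]
1.22: [-0.064 -0.173  0.005] [ 0.0343 -0.014 ]
1.17: [-0.077 -0.205 -0.005] [ 0.0416 -0.0171]
1.13: [-0.09  -0.237 -0.017] [ 0.049  -0.0201]
1.08: [-0.102 -0.267 -0.031] [ 0.0563 -0.0231]
1.04: [-0.114 -0.297 -0.046] [ 0.0637 -0.0261]
0.99: [-0.126 -0.326 -0.063] [ 0.071  -0.0291]
0.95: [-0.138 -0.355 -0.081] [ 0.0784 -0.0321]
0.90: [-0.149 -0.382 -0.1  ] [ 0.0857 -0.0351]
```

```bash
python3 -m jog '[-0.01,-0.04,0.03,0.005,-0.002,0,0.4, -0.025,-0.075,0.025,0.012,-0.005,0,0.4, -0.035,-0.11,0.02,0.02,-0.008,0,0.4, -0.05,-0.14,0.015,0.027,-0.011,0,0.4, -0.065,-0.175,0.005,0.034,-0.014,0,0.4, -0.075,-0.205,-0.005,0.042,-0.017,0,0.4, -0.09,-0.235,-0.015,0.049,-0.02,0,0.4, -0.1,-0.265,-0.03,0.056,-0.023,0,0.4, -0.115,-0.295,-0.045,0.064,-0.026,0,0.4, -0.125,-0.325,-0.065,0.071,-0.029,0,0.4, -0.14,-0.355,-0.08,0.078,-0.032,0,0.4, -0.15,-0.38,-0.1,0.086,-0.035,0,0.4]'
python3 - <<'E'
from plan import *
from h import *
s=env.get_state();print(s['tcp_pos'],T(.9),s['wrist_force'],s['joint_pos'].round(2))
a,d=shot('scene','s2')
cv2.imwrite('pics/s2c.png',cv2.resize(a[40:260,150:400,::-1],None,fx=3,fy=2.7))
p0,t0=T(.9);rows(p0,t0,np.linspace(.86,.42,12))
E
```

```text
clock: 4.53
tcp_pos: [0.586, 0.1073, 0.2099]
orientation: [0.03, 0.19, 0.971, 0.144]
wrist_force: [0.2, -0.6, -0.1]
finger_gap: 0.0598
grip_force: 0.1
[0.58601408 0.10728745 0.2098697 ] (array([0.58487256, 0.10707156, 0.20724387]), np.float64(0.29109162699345986)) [ 0.1627846  -0.57525493 -0.06709916] [-0.1   0.26 -0.11  1.11  0.28  0.3 ]
0.86: [-0.01  -0.023 -0.018] [ 0.0065 -0.0027]
0.82: [-0.019 -0.046 -0.038] [ 0.0129 -0.0053]
0.78: [-0.028 -0.068 -0.058] [ 0.0194 -0.008 ]
0.74: [-0.036 -0.089 -0.079] [ 0.0259 -0.0106]
0.70: [-0.045 -0.109 -0.102] [ 0.0324 -0.0133]
0.66: [-0.053 -0.128 -0.125] [ 0.0388 -0.0159]
0.62: [-0.06  -0.147 -0.149] [ 0.0453 -0.0186]
0.58: [-0.067 -0.164 -0.173] [ 0.0518 -0.0212]
0.54: [-0.074 -0.18  -0.199] [ 0.0582 -0.0239]
0.50: [-0.08  -0.196 -0.225] [ 0.0647 -0.0265]
0.46: [-0.086 -0.21  -0.252] [ 0.0712 -0.0292]
0.42: [-0.091 -0.223 -0.279] [ 0.0777 -0.0318]
```

View pics/s2c.png

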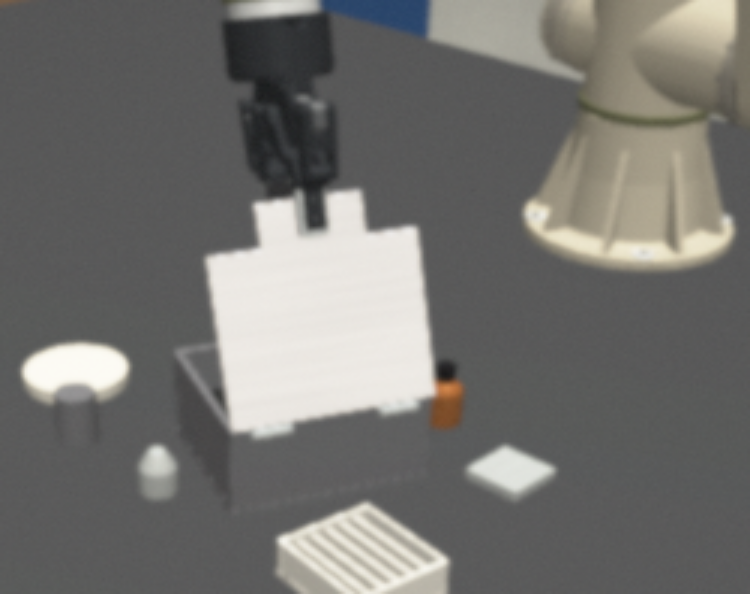

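The back finger, at (315,215), sits mid-tab on the outer face and the lid is leaning about 1.25 rad. I'll continue along the arc.

```bash
python3 -m jog '[-0.01,-0.025,-0.02,0.0065,-0.0025,0,0.4, -0.02,-0.045,-0.04,0.013,-0.005,0,0.4, -0.03,-0.07,-0.06,0.0195,-0.008,0,0.4, -0.035,-0.09,-0.08,0.026,-0.0105,0,0.4, -0.045,-0.11,-0.1,0.0325,-0.013,0,0.4, -0.055,-0.13,-0.125,0.039,-0.016,0,0.4, -0.06,-0.145,-0.15,0.045,-0.0185,0,0.4, -0.065,-0.165,-0.175,0.052,-0.021,0,0.4, -0.075,-0.18,-0.2,0.058,-0.024,0,0.4, -0.08,-0.195,-0.225,0.065,-0.0265,0,0.4, -0.08,-0.195,-0.225,0.065,-0.0265,0,0.4, -0.08,-0.195,-0.225,0.065,-0.0265,0,0.4]'
python3 - <<'E'
from plan import *
from h import *
s=env.get_state();print(s['tcp_pos'],T(.5),s['wrist_force'],s['joint_pos'].round(2))
a,d=shot('scene','s3')
W=world('scene',d);c=(H-.1*h)
m=np.zeros(d.shape,bool);q=(W-H);m=(abs(q@np.array([-h[1],h[0],0]))<.075)&(q@h>-.13)&(q@h<-.02)&(q[...,2]>.012)&(d>0)&(abs(q@np.array([-h[1],h[0],0]))>.045)
Q=q[m];print(len(Q),np.median(np.arctan2(Q[:,2],-Q@h)))
cv2.imwrite('pics/s3c.png',cv2.resize(a[40:260,150:400,::-1],None,fx=3,fy=2.7))
p0,t0=T(.5);rows(p0,t0,np.linspace(.46,.02,12)); rows(p0,t0,[-.02,-.05])
E
```

```text
clock: 5.58
tcp_pos: [0.5687, 0.0689, 0.1615]
orientation: [0.048, 0.187, 0.949, 0.249]
wrist_force: [-0.4, 0.0, -0.7]
finger_gap: 0.0601
grip_force: 0.6
[0.56866805 0.06893926 0.16145804] (array([0.56882902, 0.06791515, 0.16225625]), np.float64(0.510783420950788)) [-0.35191257  0.01478311 -0.70825584] [-0.29  0.25 -0.31  0.95  0.51  0.12]
1126 0.571599109951841
0.46: [-0.006 -0.014 -0.027] [ 0.0065 -0.0027]
0.42: [-0.011 -0.027 -0.054] [ 0.0129 -0.0053]
0.38: [-0.016 -0.04  -0.082] [ 0.0194 -0.008 ]
0.34: [-0.021 -0.051 -0.111] [ 0.0259 -0.0106]
0.30: [-0.025 -0.06  -0.14 ] [ 0.0324 -0.0133]
0.26: [-0.028 -0.069 -0.169] [ 0.0388 -0.0159]
0.22: [-0.031 -0.077 -0.199] [ 0.0453 -0.0186]
0.18: [-0.034 -0.083 -0.229] [ 0.0518 -0.0212]
0.14: [-0.036 -0.088 -0.259] [ 0.0582 -0.0239]
0.10: [-0.038 -0.092 -0.289] [ 0.0647 -0.0265]
0.06: [-0.039 -0.095 -0.32 ] [ 0.0712 -0.0292]
0.02: [-0.04  -0.096 -0.351] [ 0.0777 -0.0318]
-0.02: [-0.04  -0.097 -0.381] [ 0.0841 -0.0345]
-0.05: [-0.039 -0.096 -0.405] [ 0.089  -0.0365]
```

View pics/s3c.png

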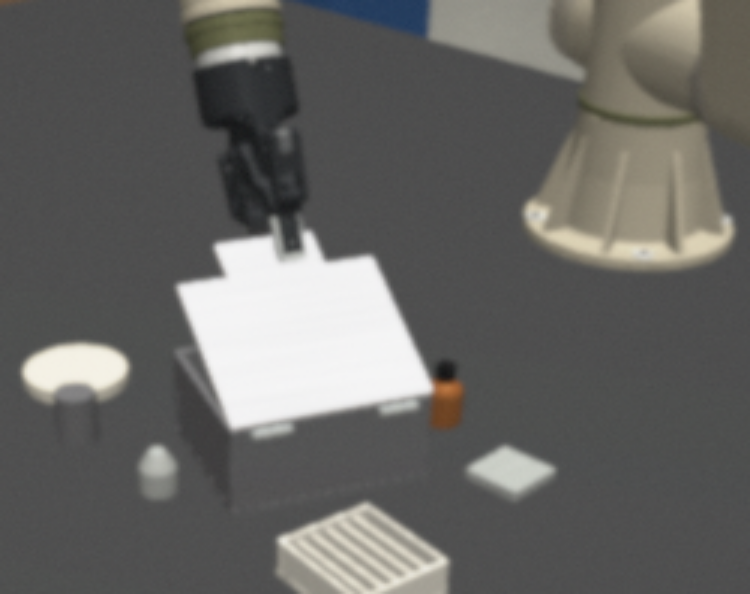

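The lid rests at about 0.51 rad on the front finger, whose pad force reads 0.6 N; the tab end is at (265,240). Now I'll lower it to nearly shut.

```bash
python3 -m jog '[-0.005,-0.015,-0.027,0.0065,-0.0025,0,0.4, -0.01,-0.025,-0.055,0.013,-0.005,0,0.4, -0.015,-0.04,-0.08,0.0195,-0.008,0,0.4, -0.02,-0.05,-0.11,0.026,-0.0105,0,0.4, -0.025,-0.06,-0.14,0.0325,-0.013,0,0.4, -0.03,-0.07,-0.17,0.039,-0.016,0,0.4, -0.03,-0.075,-0.2,0.045,-0.0185,0,0.4, -0.035,-0.085,-0.23,0.052,-0.021,0,0.4, -0.035,-0.09,-0.26,0.058,-0.024,0,0.4, -0.04,-0.09,-0.29,0.065,-0.0265,0,0.4, -0.04,-0.095,-0.32,0.071,-0.029,0,0.4, -0.04,-0.095,-0.34,0.075,-0.031,0,0.4]'
cat > ang.py <<'E'
from plan import *
from h import *
def look(f):
    s=env.get_state();print(s['tcp_pos'],s['wrist_force'],s['grip_force'])
    a,d=shot('scene',f);W=world('scene',d);q=(W-H);y=abs(q@np.array([-h[1],h[0],0]))
    m=(y<.075)&(q@h>-.13)&(q@h<-.02)&(q[...,2]>-.01)&(q[...,2]<.05)&(d>0)&(y>.045)
    Q=q[m];k=np.polyfit(-Q@h,Q[:,2],1);print(len(Q),k)
    cv2.imwrite(f'pics/{f}c.png',cv2.resize(a[40:260,150:400,::-1],None,fx=3,fy=2.7))
E
python3 -c "from ang import *;look('s4');print(T(.03))"
```

```text
clock: 6.63
tcp_pos: [0.5611, 0.0501, 0.0932]
orientation: [0.072, 0.178, 0.91, 0.368]
wrist_force: [-1.2, -1.8, -0.9]
finger_gap: 0.06
grip_force: 1.0
[0.56106902 0.05013412 0.09320527] [-1.19304185 -1.83030006 -0.93035864] 0.9643857646733522
673 [0.04414077 0.00625997]
(array([0.56094564, 0.04867471, 0.0936435 ]), np.float64(0.7689212788506486))
```

View pics/s4c.png

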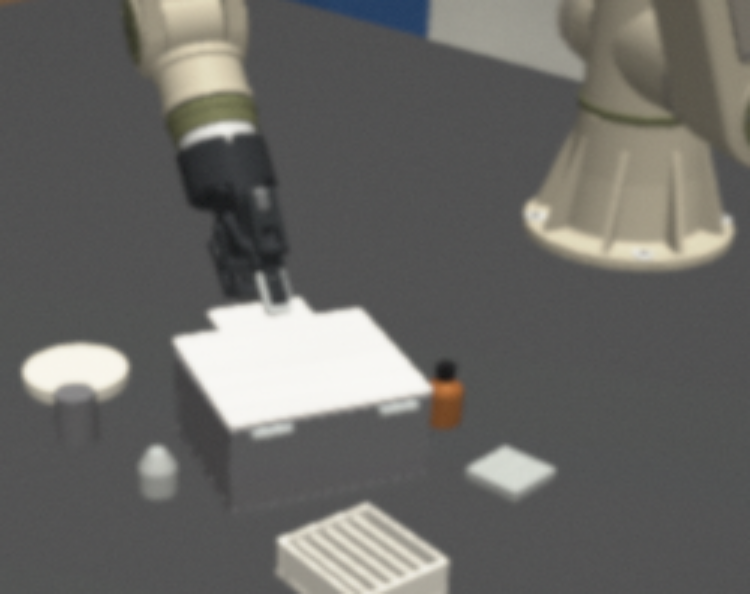

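The lid is at about 0.04 rad, still on the finger below the tab at (265,310). I'll lower slowly until the finger comes free.

```bash
python3 -m jog '[0,0,-0.01,0,0,0,0.4, 0,0,-0.02,0,0,0,0.4, 0,0,-0.03,0,0,0,0.4, 0,0,-0.04,0,0,0,0.4, 0,0,-0.05,0,0,0,0.4, 0,0,-0.06,0,0,0,0.4, 0,0,-0.06,0,0,0,0.4, 0,0,-0.06,0,0,0,0.4, 0,0,-0.06,0,0,0,0.4, 0,0,-0.06,0,0,0,0.4]'
python3 -c "from ang import *;look('s5')"
```

```text
clock: 7.52
tcp_pos: [0.5615, 0.0505, 0.0826]
orientation: [0.073, 0.178, 0.91, 0.367]
wrist_force: [0.6, -0.6, -1.0]
finger_gap: 0.06
grip_force: 0.0
[0.56149439 0.05052295 0.08256176] [ 0.59614    -0.57217512 -1.01264348] 0.0
626 [0.00152184 0.00636121]
```

Slope is 0.0015 rad and pad force is 0, so the lid is shut. Next I'll withdraw along the tool axis.

```bash
python3 -m jog '[-0.02,-0.05,0.05,0,0,0,0.4, -0.04,-0.1,0.1,0,0,0,0.4, -0.06,-0.15,0.15,0,0,0,0.4, -0.08,-0.2,0.2,0,0,0,0.4, -0.12,-0.3,0.3,0,0,0,0.4, -0.16,-0.4,0.4,0,0,0,0.4, -0.2,-0.5,0.55,0,0,0,0.4, -0.2,-0.5,0.65,0,0,0,0.4, -0.2,-0.5,0.65,0,0,0,0.4, -0.2,-0.5,0.65,0,0,0,0.4]'
python3 - <<'E'
from ang import *
look('s6');d=shot('top','t6')[1]
E
```

```text
clock: 8.4
tcp_pos: [0.522, -0.0505, 0.2133]
orientation: [0.074, 0.178, 0.91, 0.367]
wrist_force: [0.5, -0.5, 1.0]
finger_gap: 0.0604
grip_force: 0.0
[ 0.5219818  -0.05052791  0.2132555 ] [ 0.52094284 -0.50895179  0.95213377] 0.0
640 [0.00223623 0.00627925]
```

View pics/s6c.png

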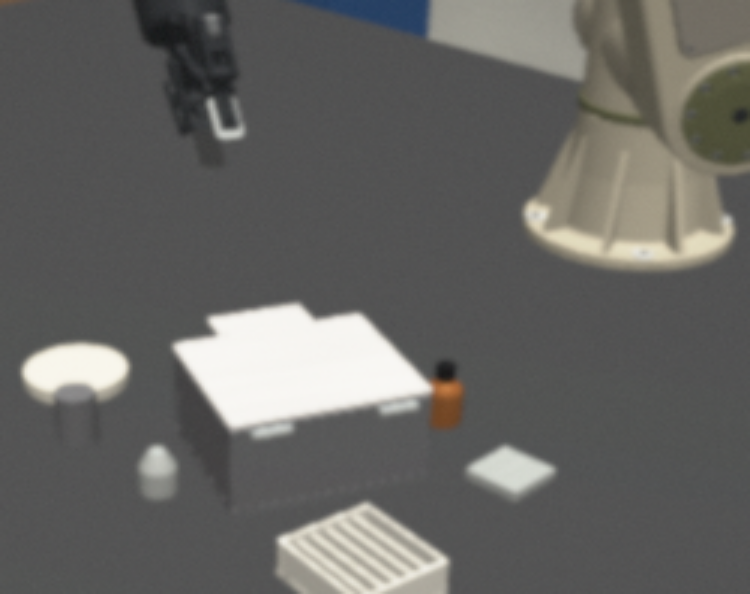

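The lid lies shut, the gripper is clear at (210,130), and nothing around the case has moved.

```bash
python3 -c "from workcell import env;print(env.hand_in())"
```

```text
the job is handed in; nothing more can be done
None
```

The lid was tipped, caught on a finger and lowered shut (within about 0.002 rad of level by camera), the surrounding things look unmoved, the gripper is clear, and the job is handed in; no verdict was returned.

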